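# Clear the trimming bench and send the teapot lids to dry

### The arm

A 6-joint arm with a two-finger parallel gripper is mounted at the origin on the work surface. World frame = base frame: x ahead of the robot, y to its left, z up, the work surface at z = 0. Lengths are in m, angles in rad, forces in N, time in s.
With the tool pointing down it reaches from about 0.425 to 0.925 m from the base axis. Payload 12.5 kg.
Tool frame: the origin (TCP) lies on the mounting face of the last link; the fingertips stand 173 mm ahead of it and the grasp point (between the pads) lies 155 mm ahead of it; z points along the fingers, y is the line along which they close (so a half turn about z gives the same grasp; the last joint's range is limited). The gripper opens to 85 mm and grips with 20 to 120 N. Pads are 22 mm wide; open, the fingers measure 114 mm over their backs; the gripper's body (76 mm by 85 mm) begins 54 mm behind the grasp point. The pads swing forward as they close: fully open they stand 13 mm farther back than shut.
Start: joints at [1.085, 0.491, 1.559, -0, 1.092, -0.106], TCP at [0.232, 0.58, 0.405] pointing down, gripper open.
Joint ranges: [-3.1, 3.1], [-0.84, 2.19], [0.05, 2.79], [-1.13, 4.28], [0.06, 2.93], [-2.69, 2.69]. Speed limits (rad/s): [2.22, 2.22, 2.79, 3.14, 3.14, 3.14].

### API

Orientations are given as a rotation vector (axis times angle).
In Python, from rig import readout, read_camera, workorder gives the robot as it stands.
- The arm moves only by the tool drive_tool, never from a script. Its arguments are lists of equal length, an entry for each row: "xyz": the shift along the tool's x, y, z in cm, a list of three; "yaw": the turn about the tool's z in rad. A call has 1 to 8 rows; each row shifts and turns the commanded pose from where the row before left it, along the tool's axes as they then stand; what a row does not reach is not made up. A row lasts 1/12 s, in which the tool goes at most 41.7 mm and 7.16 degrees, less where a joint would pass 70% of its speed; a pose out of reach is approached as far as the arm can. A call is refused whole if a number of a shift passes 4.17 or a number of a turn 0.125, either way. A call with a gripper value outside its range is refused whole. "jaw" is the opening, from -1 (shut) to 1 (fully open), set as the call begins (left out, the last holds). The fingers move at their own pace and stop on an object; "grip_force" is the grip in N (left out, the last holds). Time passes only in rows, so rows that do not move let the fingers close. It gives the time, the measured TCP pose, the force, the opening and the grip force at its end, in the units of the state.
- readout.observe(): the state, without advancing time (a new reading comes with each control period).
- read_camera(name): name is "scene" or "top" or "wrist"; returns a dict with "image" (384x512x3 uint8, blue, green, red), "fx", "fy", "cx", "cy" (pixels), "view" (4x4, takes a point from world to camera coordinates). Camera axes: x right, y down, z forward; pixel columns grow to the right and rows downward; lengths in m; the calibration is good to about 2 mm. The wrist camera is an equidistant fisheye: a pixel r from the principal point sees the ray r / f radians off the axis. A picture is of the moment at which its call begins. There is no depth.
- workorder.finish_job(): hands the job in; it is judged then, once.
The state is a dict: "time_s": time; "joints": joint angles; "dq": joint speeds; "effort": joint torques, N m; "position": TCP position; "tcp_rot": TCP orientation; "force": force on the tool from outside, world axes, zero at the start; "ft_torque": the same for the moment, N m; "width": opening from 0.0 (shut) to 1.0 (fully open); "gripper_force": force on a finger pad.
Only numpy, scipy, OpenCV 4.12 (cv2) and the standard library are available. Lean on these libraries where they do the work, as an engineer would, in place of code of your own. Each camera call takes 0.05 s, during which the arm holds its last target. There are 200 camera calls.

### The job

Clear the potter's bench: put the trimming tools into the green wooden box, the white kiln props into the blue bin, and set the clay teapot lids gently, knob up and flat on the floor of the sliding drying tray, side by side. Once all the lids are in the tray, push the tray along its track towards the grey blower until it clicks fully home. Never drop a lid, and leave the teapot, the jar and the bowl where they stand.

Things in the scene. Friction and masses are not known exactly. Their poses are not given: they have to be found in the camera images.
- lid1: turned terracotta teapot lid, round: foot radius 24, flange radius 31 (5 to 10 above the underside), dome to 17, and on top a cylindrical knob of 20 diameter that ends 39 above the underside; 70 g. Origin: centre of the underside, z up through the knob. Starts knob up on the bench. May be absent (mm).
- lid2: turned terracotta teapot lid, round: foot radius 24, flange radius 31 (5 to 10 above the underside), dome to 17, and on top a cylindrical knob of 20 diameter that ends 39 above the underside; 70 g. Origin: centre of the underside, z up through the knob. Starts knob up on the bench. May be absent (mm).
- lid3: turned terracotta teapot lid, round: foot radius 24, flange radius 31 (5 to 10 above the underside), dome to 17, and on top a cylindrical knob of 20 diameter that ends 39 above the underside; 70 g. Origin: centre of the underside, z up through the knob. Starts knob up on the bench. May be absent (mm).
- tool1: pottery trimming tool lying flat: light wooden handle 80 long, 18 wide, 15 high, and a steel head with a round loop 28 wide that ends 86 from the origin; 50 g. Origin: underside of the middle of the handle (a good grip); x points along the tool to the steel head, y across it, z up. May be absent (mm).
- tool2: pottery trimming tool lying flat: light wooden handle 80 long, 18 wide, 15 high, and a flat square steel scraper head 22 wide that ends 86 from the origin; 50 g. Origin: underside of the middle of the handle (a good grip); x points along the tool to the steel head, y across it, z up. May be absent (mm).
- tool3: pottery trimming tool lying flat: light wooden handle 80 long, 18 wide, 15 high, and a steel head with a triangular loop 25 wide that ends 86 from the origin; 50 g. Origin: underside of the middle of the handle (a good grip); x points along the tool to the steel head, y across it, z up. May be absent (mm).
- prop1: white ceramic kiln prop, a block 34 x 34 x 40 high with a grey dot (its bore) on top; 80 g. Origin: centre of the underside, z up the 40 length. Starts upright. May be absent (mm).
- prop2: white ceramic kiln prop, a block 34 x 34 x 40 high with a grey dot (its bore) on top; 80 g. Origin: centre of the underside, z up the 40 length. Starts upright. May be absent (mm).
- prop3: white ceramic kiln prop, a block 34 x 34 x 40 high with a grey dot (its bore) on top; 80 g. Origin: centre of the underside, z up the 40 length. Starts upright. May be absent (mm).
- toolbox: fixed open green wooden box for the trimming tools, outside 170 (x) x 120 (y) x 50 high, walls and floor 6 thick. Origin: centre of the underside. It and the blue bin may change places (mm).
- propbin: fixed open blue plastic bin for the kiln props, outside 140 (x) x 120 (y) x 60 high, walls and floor 4 thick. Origin: centre of the underside (mm).
- tray (a joint): travel of the drying tray along its track, in m; grows towards the grey blower (+y of tray_floor), stops at 0 and 0.120; starts at 0 to 0.03. About 1 N of friction. A sprung ball in the brass block at the track's far side is met at about 0.105 and resists with up to about 7 N till 0.1135; past that it snaps behind a ridge and drives the tray home to 0.120.
- tray_floor (a point): centre of the top of the tray's floor, 21 above the bench, moving with the tray. Plywood tray, inside 90 (x) x 210 (y), walls 5 thick rising 20 above this point; x across the track, y along it towards the blower (100 x 70 x 85 high), z up (mm).
- tray_knob (a point): top centre of the tray's orange upright knob, 22 diameter, 66 above the bench. It stands 40 tall on a ledge (18 to 26 above the bench, ending 15 behind the knob's axis), 135 behind the tray's middle, at the end away from the blower. Push it from behind or pinch it (mm).
- teapot: bystander: dark red clay teapot body without lid, 112 across, 82 high, with spout and handle. Origin: centre of the underside (mm).
- jar: bystander: amber glass jar with white cap, 60 across, 85 high. Origin: centre of the underside (mm).
- bowl: bystander: small blue bowl, 100 across, 50 high. Origin: centre of the underside (mm).

How it is judged:
By the outcome, as a careful person would: the job done as asked, in the order asked, and still so for the second after the job is handed in, with the robot touching nothing.
Of lid1, lid2, lid3 only 2 to 3 are there at a start; the rules pass over those that are not, and their reading is None.
Of tool1, tool2, tool3 only 2 to 3 are there at a start; the rules pass over those that are not, and their reading is None.
Of prop1, prop2, prop3 only 2 to 3 are there at a start; the rules pass over those that are not, and their reading is None.
At some moment in a run one of tool1, tool2, tool3, prop1, prop2, prop3, lid1, lid2, lid3 may be knocked a few centimetres aside while the robot is not near it.
It also fails if it takes over 210 s, if anything falls off the work surface, if the arm or the gripper's body presses on something with over 40 N, if the wrist force passes 120 N, or if a joint passes its speed limit or range.

## Working session

There is one attempt and no reset: what is moved stays moved. The work goes in short steps, Python scripts to look and compute and a tool call to move; the robot and the scene stay as the last step left them, time stands still between calls to the robot, and variables do not carry over. Pictures are saved under pics/ and viewed, at most 14 in all, crops included, and the job is handed in when it is done.

Besides the shell and the picture viewer there is one more tool, called after ">>>" by a JSON object that holds its "api" and its "payload". drive_tool: Moves the arm, as the interface text tells. Its arguments: {"type":"object","properties":{"xyz":{"type":"array","items":{"type":"array","items":{"type":"number"}}},"yaw":{"type":"array","items":{"type":"number"}},"jaw":{"type":"number"},"grip_force":{"type":"number"}},"required":["xyz","yaw"]}

```bash
mkdir -p pics; ls
cat > h.py <<'E'
import numpy as np,cv2
from rig import readout, read_camera, workorder
def snap(n,f):
    c=read_camera(n); cv2.imwrite(f'pics/{f}.png',c['image']); np.savez(f'pics/{f}.npz',**c); return c
def load(f): return dict(np.load(f'pics/{f}.npz'))
def w(c,u,v,z,fish=False):
    x=(u-c['cx'])/c['fx'];y=(v-c['cy'])/c['fy']
    if fish:
        r=np.hypot(x,y);d=np.array([x/r*np.sin(r),y/r*np.sin(r),np.cos(r)]) if r>0 else np.array([0,0,1.])
    else: d=np.array([x,y,1.])
    V=c['view'];R=V[:3,:3];o=-R.T@V[:3,3];d=R.T@d
    return o+d*(z-o[2])/d[2]
E
python3 - <<'E'
from h import *
c=snap('top','top1'); print(c['view'],c['fx'],c['cx'],c['cy'])
cv2.imwrite('pics/top1b.png',cv2.resize(c['image'],(800,600),interpolation=cv2.INTER_CUBIC))
c=snap('scene','sc1');print(c['view'])
s=readout.observe();print(s)
E
```

```text
pics
[[-1.93364164e-02 -9.99812661e-01  8.63191906e-04  1.17948524e-03]
 [-9.97087701e-01  1.92199985e-02 -7.38018162e-02  6.08898115e-01]
 [ 7.37713997e-02 -2.28774068e-03 -9.97272554e-01  1.32537952e+00]
 [ 0.00000000e+00  0.00000000e+00  0.00000000e+00  1.00000000e+00]] 422.21303596160345 257.63790112469894 189.84710035658958
[[ 0.61594818  0.78769956  0.01171452 -0.3490477 ]
 [ 0.65864562 -0.50676141 -0.55621833 -0.35375046]
 [-0.43219647  0.35031738 -0.83095364  1.42503476]
 [ 0.          0.          0.          1.        ]]
{'time_s': 0.1, 'joints': array([ 1.08536135e+00,  4.91516801e-01,  1.55939587e+00,  3.05556238e-05,
        1.09168930e+00, -1.05594942e-01]), 'dq': array([ 0.00011186, -0.0005765 , -0.00166826, -0.00112234,  0.00019168,
       -0.00016623]), 'effort': array([ 1.62190732e-03, -6.19447947e+01, -2.62026715e+01, -1.20467703e-04,
        3.02049826e-03, -4.20549270e-05]), 'position': array([0.23169495, 0.58044133, 0.40417266]), 'tcp_rot': array([-5.93032252e-01, -3.08478607e+00,  1.50415499e-03]), 'force': array([ 0.6464467 , -0.20835228, -0.80834743]), 'ft_torque': array([-0.00900101, -0.05212391,  0.05076228]), 'gripper_force': 0.0, 'width': 0.9996219860141071}
```

View pics/top1b.png

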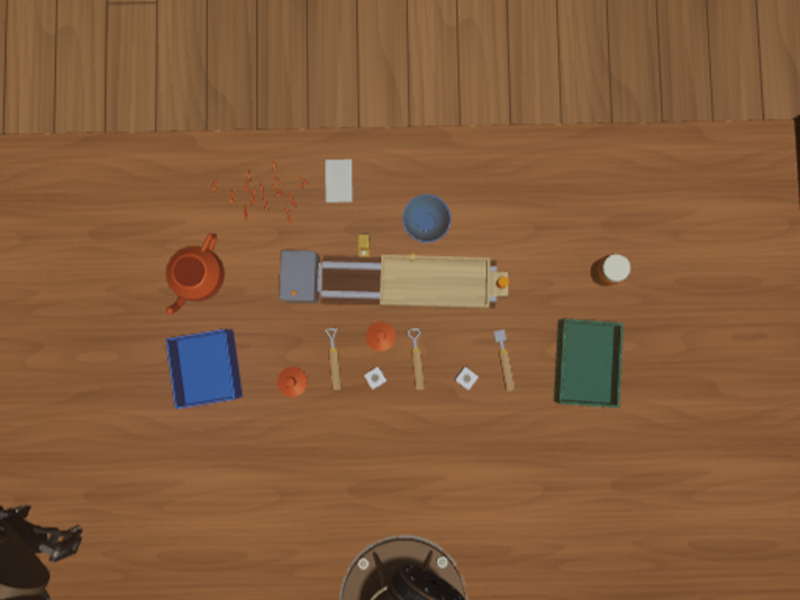

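View pics/sc1.png

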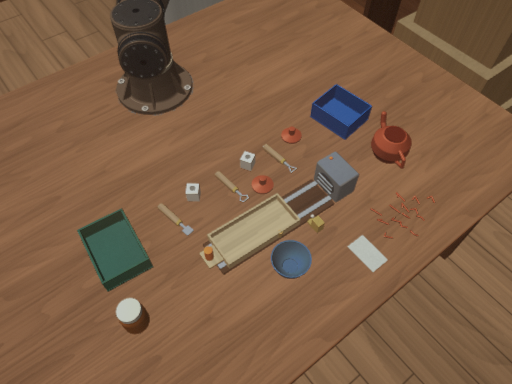

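Seen: three tools, two props and two lids. The blue bin is at about (204,368), the green box at (590,362) and the tray knob at (502,282), all in the 800-wide picture. I'll enlarge the middle to measure it.

```bash
cat >> h.py <<'E'
def heading():
    from scipy.spatial.transform import Rotation as R
    s=readout.observe(); M=R.from_rotvec(s['tcp_rot']).as_matrix(); return s,np.degrees(np.arctan2(M[1,0],M[0,0])),M
def blobs(f):
    """coarse finder in top picture: lids, handles, props"""
    c=load(f); im=c['image']; hsv=cv2.cvtColor(im,cv2.COLOR_BGR2HSV)
    H,S,V=[hsv[...,i].astype(int) for i in range(3)]
    roi=np.zeros(H.shape,bool); roi[195:262,100:410]=1
    masks=dict(lid=(H<11)&(S>170)&(V>110),prop=(S<60)&(V>120),handle=(H>12)&(H<26)&(S<150)&(V>150))
    zz=dict(lid=.012,prop=.040,handle=.015)
    for k,m in masks.items():
        n,l,st,ce=cv2.connectedComponentsWithStats((m&roi).astype(np.uint8))
        for i in range(1,n):
            if st[i,4]<25: continue
            ys,xs=np.nonzero(l==i); P=np.array([w(c,x,y,zz[k])[:2] for x,y in zip(xs,ys)])
            (cx,cy),(a,b),an=cv2.minAreaRect((P*1000).astype(np.float32))
            print(k,st[i,4],'px',ce[i].round(1),'mean',P.mean(0).round(4),'rect',round(cx),round(cy),round(a),round(b),round(an,1))
E
python3 - <<'E'
from h import *
c=load('top1'); im=c['image'][150:262,170:340]
cv2.imwrite('pics/crop1.png',cv2.resize(im,(800,527),interpolation=cv2.INTER_CUBIC))
blobs('top1')
k=512/800
for n,pts,z in [('bin',[(166,338),(232,329),(241,400),(175,408)],.06),('box',[(562,319),(623,321),(620,407),(556,404)],.05)]:
    P=[w(c,u*k,v*k,z)[:2].round(4) for u,v in pts]; print(n,np.mean(P,0),P)
print(heading()[1:])
E
```

```text
lid 261 px [242.8 214.2] mean [0.5323 0.0384] rect 530 38 58 58 88.9
lid 275 px [186.2 243.6] mean [0.4423 0.2203] rect 441 219 57 60 44.1
prop 37 px [212.  214.6] mean [0.5323 0.1341] rect 528 136 22 38 88.9
prop 36 px [265.  215.3] mean [ 0.5271 -0.0322] rect 525 -30 22 38 88.9
prop 61 px [319.9 215.6] mean [ 0.5228 -0.2042] rect 518 -205 38 21 9.7
prop 123 px [239.8 241.5] mean [0.4468 0.0484] rect 447 48 34 34 30.2
prop 123 px [298.4 241.8] mean [ 0.4424 -0.1345] rect 442 -134 34 34 52.1
handle 48 px [292.9 195.1] mean [ 0.5903 -0.1233] rect 589 -117 135 3 88.9
handle 110 px [214.  236.7] mean [0.4625 0.1312] rect 463 132 74 15 5.1
handle 107 px [267.3 236.8] mean [ 0.4588 -0.0385] rect 460 -38 74 15 4.9
handle 106 px [324.6 237.6] mean [ 0.4528 -0.2207] rect 454 -220 76 15 9.1
bin [0.47145 0.38425] [array([0.5331, 0.4585]), array([0.5483, 0.3281]), array([0.4087, 0.3105]), array([0.3957, 0.4399])]
box [ 0.468275 -0.3809  ] [array([ 0.5559, -0.328 ]), array([ 0.5495, -0.4496]), array([ 0.3797, -0.4362]), array([ 0.388 , -0.3098])]
(np.float64(158.23595759904094), array([[-9.28718698e-01,  3.70784755e-01, -4.94923733e-04],
       [ 3.70785061e-01,  9.28718291e-01, -8.80062151e-04],
       [ 1.33331095e-04, -1.00084050e-03, -9.99999490e-01]]))
```

View pics/crop1.png

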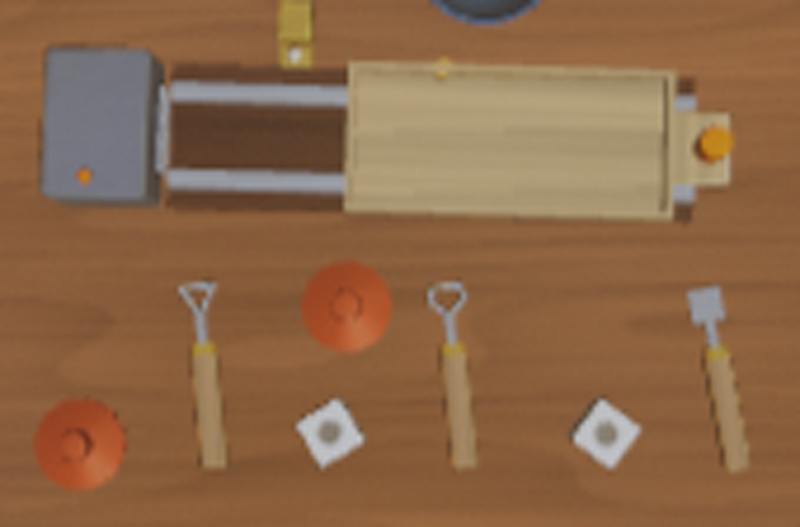

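Crop 1: lid knobs at (346,303) and (77,442), tray corners (348,62), (676,72), (672,220), (344,212), tray knob (715,140), tool tips (198,283), (447,283), (705,288), prop dots (330,432) and (606,433).

Run:
```python
from h import *
c=load('top1'); f=lambda u,v,z:(w(c,(u+.5)/4.706-.5+170,(v+.5)/4.706-.5+150,z)*1000).round(1)[:2]
print('knobs',f(346,303,.039),f(77,442,.039))
T=np.array([f(*p,.041) for p in [(348,62),(676,72),(672,220),(344,212)]]);print('tray',T.tolist(),T.mean(0))
print('tk',f(715,140,.066))
print('tips',[f(*p,.006) for p in [(198,283),(447,283),(705,288)]])
print('dots',[f(*p,.04) for p in [(330,432),(606,433)]])
print('blower front', f(157,50,.085), f(157,203,.085))
```

```text
knobs [532.5  36.5] [443.8 216.5]
tray [[694.1, 32.4], [683.1, -187.9], [583.6, -182.4], [593.2, 36.7]] [638.5 -75.3]
tk [ 634.3 -208.9]
tips [array([548.7, 138.6]), array([545.4, -31.8]), array([ 538.5, -208.2])]
dots [array([447.2,  48.5]), array([ 443. , -134.6])]
blower front [698.2 155. ] [598.6 156. ]
```

```bash
cat >> h.py <<'E'
def go(*targets):
    """tool-frame cm from present pose through targets (x,y,z,heading deg), turning first"""
    s,h,M=heading(); p=s['position']; print('t',round(s['time_s'],2),'p',p.round(4),'h',round(h,2),'w',round(s['width'],3),'F',s['force'].round(1))
    for x,y,z,g in targets:
        d=np.array([x,y,z])-p; a=np.radians(g)
        t=np.array([np.cos(a)*d[0]+np.sin(a)*d[1],np.sin(a)*d[0]-np.cos(a)*d[1],-d[2]])*100
        print('yaw',round(-np.radians((g-h+180)%360-180),3),'cm',t.round(2),'rows>=',round(np.linalg.norm(t)/4.17,1)); p=np.array([x,y,z]);h=g
E
python3 -c "
from h import *
go((.443,.2185,.27,177.5))"
```

```text
t 0.1 p [0.2317 0.5804 0.4042] h 158.24 w 1.0 F [ 0.6 -0.2 -0.8]
yaw -0.336 cm [-22.69 -35.24  13.42] rows>= 10.6
```

>>> {"api": "drive_tool", "payload": {"xyz": [[0,0,0],[0,0,0],[0,0,0],[0,0,0]], "yaw": [-0.084,-0.084,-0.084,-0.084], "jaw": 1, "grip_force": 30}}

```text
time_s: 0.43
position: [0.2316, 0.5805, 0.4044]
tcp_rot: [-0.062, -3.141, 0.001]
force: [-0.6, -0.3, -0.6]
width: 0.997
gripper_force: 0.0
```

>>> {"api": "drive_tool", "payload": {"xyz": [[-1.6,-2.5,0.9],[-1.6,-2.5,0.9],[-1.6,-2.5,0.9],[-1.6,-2.5,0.9],[-1.6,-2.5,0.9],[-1.6,-2.5,0.9],[-1.6,-2.5,0.9]], "yaw": [0,0,0,0,0,0,0]}}

```text
time_s: 1.02
position: [0.3363, 0.3994, 0.3412]
tcp_rot: [-0.068, -3.141, 0.0]
force: [0.6, 0.6, -0.0]
width: 0.998
gripper_force: 0.0
```

>>> {"api": "drive_tool", "payload": {"xyz": [[-1.6,-2.5,0.9],[-1.6,-2.5,0.9],[-1.6,-2.5,0.9],[-1.6,-2.5,0.9],[-1.6,-2.5,0.9],[-1.6,-2.5,0.9],[-1.6,-2.5,0.9],[0,0,0]], "yaw": [0,0,0,0,0,0,0,0]}}

```text
time_s: 1.68
position: [0.4419, 0.2178, 0.2772]
tcp_rot: [-0.074, -3.139, 0.001]
force: [0.4, 0.6, 0.3]
width: 1.001
gripper_force: 0.0
```

Run:
```python
from h import *
c=snap('wrist','w1'); print(c['view'].round(3),c['fx'],c['cx'],c['cy'])
go((.443,.2185,.23,177.5),(.443,.2185,.192,177.5))
V=c['view']
for p in [(.443,.2185,.039),(.447,.0485,.04)]:
    q=V[:3,:3]@p+V[:3,3]; r=np.hypot(q[0],q[1]);th=np.arctan2(r,q[2]); print(c['fx']*th*q[:2]/r+[c['cx'],c['cy']])
```

```text
[[ 0.047  0.999 -0.001 -0.238]
 [ 0.964 -0.045  0.263 -0.416]
 [ 0.263 -0.013 -0.965  0.142]
 [ 0.     0.     0.     1.   ]] 297.3186396354542 251.9160450805044 192.08518090558945
t 1.73 p [0.4411 0.2192 0.2778] h 177.29 w 0.999 F [-0.2  0.2  0.6]
yaw -0.004 cm [-0.19 -0.06  4.78] rows>= 1.1
yaw -0.0 cm [0.  0.  3.8] rows>= 0.9
[252.69614642 207.65127564]
[ 57.99248844 218.67545679]
```

View pics/w1.png

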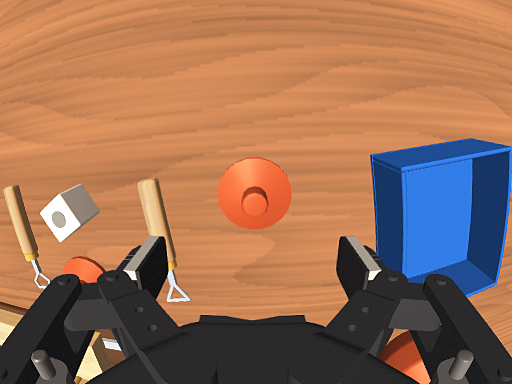

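Wrist view: lid knob at (254,203), predicted (253,208), so within about 4 mm. I'll descend and grip.

>>> {"api": "drive_tool", "payload": {"xyz": [[0,0,2.5],[0,0,2.5],[0,0,2.0],[0,0,1.5],[0,0,0]], "yaw": [0,0,0,0,0]}}

```text
time_s: 2.15
position: [0.4394, 0.2215, 0.1916]
tcp_rot: [-0.068, -3.137, 0.002]
force: [-0.4, -0.1, -0.2]
width: 1.002
gripper_force: 0.0
```

>>> {"api": "drive_tool", "payload": {"xyz": [[0,0,0],[0,0,0],[0,0,0],[0,0,0],[0,0,0],[0,0,0],[0,0,0],[0,0,0]], "yaw": [0,0,0,0,0,0,0,0], "jaw": -1, "grip_force": 30}}

```text
time_s: 2.82
position: [0.4402, 0.2211, 0.1944]
tcp_rot: [0.069, 3.14, 0.001]
force: [-1.6, -0.0, 7.5]
width: 0.218
gripper_force: 29.1
```

>>> {"api": "drive_tool", "payload": {"xyz": [[0,0,-1.0],[0,0,-1.5],[0,0,-2.0],[0,0,-2.0],[0,0,-2.0],[0,0,-1.5],[0,0,0]], "yaw": [0,0,0,0,0,0,0]}}

```text
time_s: 3.4
position: [0.4403, 0.2211, 0.2969]
tcp_rot: [0.069, 3.136, 0.003]
force: [0.5, 0.8, -0.4]
width: 0.217
gripper_force: 29.4
```

```bash
python3 -c "
from h import *
go((.6403,-.0353,.29,177.5),(.6403,-.0353,.214,177.5))
snap('top','t2'); blobs('t2')"
```

```text
t 3.4 p [0.4403 0.2211 0.2969] h 177.49 w 0.217 F [ 0.5  0.8 -0.4]
yaw -0.0 cm [-21.1  -24.74   0.69] rows>= 7.8
yaw -0.0 cm [0.  0.  7.6] rows>= 1.8
lid 34 px [110.4 197.6] mean [0.5938 0.4628] rect 594 460 14 34 10.3
lid 257 px [242.8 214.1] mean [0.5327 0.0384] rect 532 38 56 59 25.4
prop 37 px [212.  214.6] mean [0.5323 0.1341] rect 528 136 22 38 88.9
prop 36 px [265.  215.3] mean [ 0.5271 -0.0322] rect 525 -30 22 38 88.9
prop 63 px [319.9 215.8] mean [ 0.5221 -0.2042] rect 518 -205 39 21 9.7
prop 123 px [239.8 241.5] mean [0.4468 0.0484] rect 447 48 34 34 30.2
prop 124 px [298.3 241.8] mean [ 0.4424 -0.1344] rect 442 -134 34 34 52.0
handle 65 px [291.  195.2] mean [ 0.59   -0.1172] rect 589 -104 160 3 88.9
handle 132 px [267.2 235.7] mean [ 0.4623 -0.0381] rect 463 -38 19 86 88.8
handle 134 px [324.4 236.1] mean [ 0.4575 -0.2203] rect 458 -219 26 89 88.2
handle 120 px [213.9 236.7] mean [0.4626 0.1314] rect 463 132 74 16 5.0
handle 29 px [229.8 226.2] mean [0.4947 0.0803] rect 496 83 51 6 88.9
handle 87 px [270.9 260.4] mean [ 0.3841 -0.0482] rect 386 -47 136 6 88.9
```

>>> {"api": "drive_tool", "payload": {"xyz": [[-0.9,-1.1,0],[-1.7,-2.0,0],[-2.1,-2.4,0],[-2.1,-2.4,0],[-2.1,-2.4,0],[-2.1,-2.4,0],[-2.1,-2.4,0],[-2.1,-2.4,0]], "yaw": [0,0,0,0,0,0,0,0]}}

```text
time_s: 4.12
position: [0.5849, 0.038, 0.2928]
tcp_rot: [-0.069, -3.139, -0.0]
force: [-0.6, 0.1, -0.9]
width: 0.213
gripper_force: 29.4
```

>>> {"api": "drive_tool", "payload": {"xyz": [[-2.1,-2.4,0],[-1.9,-2.4,0],[-1.3,-1.6,0],[-0.6,-0.8,0],[0,0,0],[0,0,0]], "yaw": [0,0,0,0,0,0]}}

```text
time_s: 4.62
position: [0.6396, -0.0346, 0.2929]
tcp_rot: [-0.069, -3.139, -0.001]
force: [-0.5, 0.5, -0.0]
width: 0.223
gripper_force: 29.5
```

```bash
python3 -c "
from h import *
go((.6403,-.0353,.216,177.5))
c=snap('scene','s2'); cv2.imwrite('pics/s2b.png',cv2.resize(c['image'][140:300,180:380],(800,640))[:600])"
```

```text
t 4.62 p [ 0.6396 -0.0346  0.2929] h 177.46 w 0.223 F [-0.5  0.5 -0. ]
yaw -0.001 cm [-0.08 -0.06  7.69] rows>= 1.8
```

View pics/s2b.png

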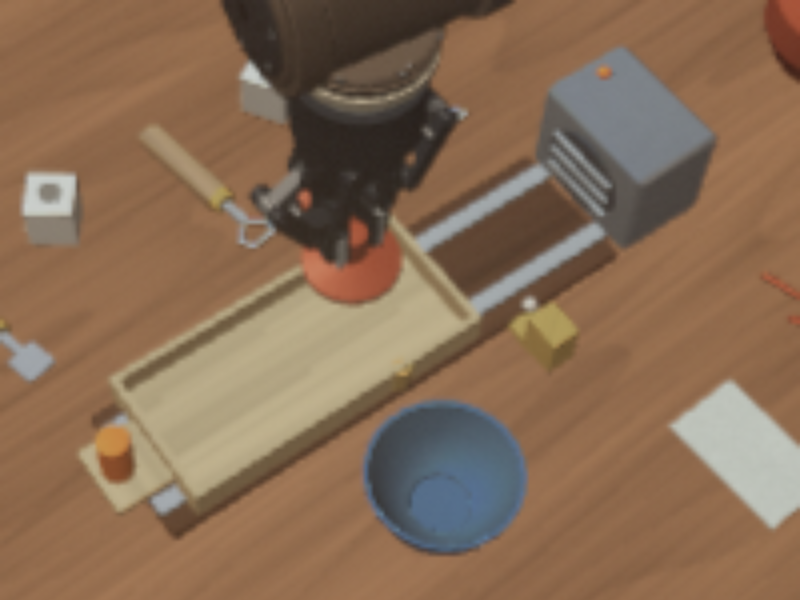

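Lid held level at (350,265), above the blower end of the tray. Lowering it gently.

>>> {"api": "drive_tool", "payload": {"xyz": [[0,0,1.0],[0,0,1.8],[0,0,1.8],[0,0,1.2],[0,0,0.8],[0,0,0.5],[0,0,0],[0,0,0]], "yaw": [0,0,0,0,0,0,0,0]}}

```text
time_s: 5.33
position: [0.6402, -0.0348, 0.223]
tcp_rot: [0.069, 3.14, 0.0]
force: [0.2, -0.2, -1.0]
width: 0.223
gripper_force: 29.5
```

>>> {"api": "drive_tool", "payload": {"xyz": [[0,0,0.2],[0,0,0.1],[0,0,0],[0,0,0]], "yaw": [0,0,0,0]}}

```text
time_s: 5.67
position: [0.6402, -0.035, 0.22]
tcp_rot: [0.069, 3.14, 0.0]
force: [-0.2, -1.0, -1.2]
width: 0.219
gripper_force: 29.5
```

>>> {"api": "drive_tool", "payload": {"xyz": [[0,0,0.1],[0,0,0],[0,0,0]], "yaw": [0,0,0]}}

```text
time_s: 5.92
position: [0.6401, -0.035, 0.2187]
tcp_rot: [0.069, 3.141, 0.0]
force: [-0.1, -0.9, -0.9]
width: 0.22
gripper_force: 29.5
```

>>> {"api": "drive_tool", "payload": {"xyz": [[0,0,0.1],[0,0,0.1],[0,0,0],[0,0,0]], "yaw": [0,0,0,0]}}

```text
time_s: 6.25
position: [0.6401, -0.035, 0.2166]
tcp_rot: [-0.069, -3.141, -0.0]
force: [-0.3, -0.8, -1.4]
width: 0.22
gripper_force: 29.4
```

>>> {"api": "drive_tool", "payload": {"xyz": [[0,0,0.1],[0,0,0],[0,0,0]], "yaw": [0,0,0]}}

```text
time_s: 6.5
position: [0.6401, -0.035, 0.2157]
tcp_rot: [-0.069, -3.141, -0.0]
force: [0.1, -0.7, -0.5]
width: 0.22
gripper_force: 29.6
```

>>> {"api": "drive_tool", "payload": {"xyz": [[0,0,0.1],[0,0,0],[0,0,0]], "yaw": [0,0,0]}}

```text
time_s: 6.75
position: [0.6401, -0.035, 0.2155]
tcp_rot: [0.069, 3.14, 0.0]
force: [-2.8, 0.4, 7.1]
width: 0.218
gripper_force: 30.3
```

>>> {"api": "drive_tool", "payload": {"xyz": [[0,0,-0.05],[0,0,0],[0,0,0]], "yaw": [0,0,0]}}

```text
time_s: 7.0
position: [0.6402, -0.035, 0.2155]
tcp_rot: [0.069, 3.14, 0.0]
force: [-1.8, 0.2, 5.3]
width: 0.219
gripper_force: 30.0
```

>>> {"api": "drive_tool", "payload": {"xyz": [[0,0,0],[0,0,0],[0,0,0],[0,0,0],[0,0,0]], "yaw": [0,0,0,0,0], "jaw": 0.1}}

```text
time_s: 7.42
position: [0.6401, -0.035, 0.215]
tcp_rot: [-0.069, -3.141, -0.0]
force: [-0.3, 0.4, -0.4]
width: 0.547
gripper_force: 0.0
```

>>> {"api": "drive_tool", "payload": {"xyz": [[0,0,-0.6],[0,0,-1.5],[0,0,-2],[0,0,-2],[0,0,-1],[0,0,0],[0,0,0]], "yaw": [0,0,0,0,0,0,0]}}

```text
time_s: 8.0
position: [0.64, -0.035, 0.2863]
tcp_rot: [0.069, 3.14, -0.0]
force: [-0.7, 0.3, -0.3]
width: 0.551
gripper_force: 0.0
```

```bash
python3 -c "
from h import *
go((.5325,.0375,.27,177.5),(.5325,.0375,.195,177.5))
"
```

```text
t 8.0 p [ 0.64   -0.035   0.2863] h 177.49 w 0.551 F [-0.7  0.3 -0.3]
yaw -0.0 cm [11.05  6.77  1.63] rows>= 3.1
yaw -0.0 cm [0.  0.  7.5] rows>= 1.8
```

>>> {"api": "drive_tool", "payload": {"xyz": [[1.2,0.7,0],[2.2,1.3,0.3],[2.6,1.6,0.4],[2.6,1.6,0.4],[1.6,1.0,0.3],[0.8,0.5,0.2],[0,0,0],[0,0,0]], "yaw": [0,0,0,0,0,0,0,0], "jaw": 0.5}}

```text
time_s: 8.67
position: [0.5338, 0.0366, 0.2699]
tcp_rot: [0.068, 3.141, 0.0]
force: [-0.2, -0.2, -0.5]
width: 0.751
gripper_force: 0.0
```

Run:
```python
from h import *
go((.5325,.0375,.195,177.5))
c=snap('wrist','w2')
V=c['view']
for p in [(.5325,.0375,.039),(.5325,.0375,.012)]:
    q=V[:3,:3]@p+V[:3,3]; r=np.hypot(q[0],q[1]);th=np.arctan2(r,q[2]); print(c['fx']*th*q[:2]/r+[c['cx'],c['cy']])
im=c['image'];hsv=cv2.cvtColor(im,cv2.COLOR_BGR2HSV)
m=((hsv[...,0]<11)&(hsv[...,1]>150)&(hsv[...,2]>110)).astype(np.uint8)
n,l,st,ce=cv2.connectedComponentsWithStats(m)
for i in range(1,n):
    if st[i,4]>200: print(st[i],ce[i].round(1),w(c,*ce[i],.012,True).round(4))
```

```text
t 8.67 p [0.5338 0.0366 0.2699] h 177.51 w 0.751 F [-0.2 -0.2 -0.5]
yaw 0.0 cm [0.14 0.08 7.49] rows>= 1.8
[252.47460026 207.20628165]
[252.42107372 196.57623389]
[ 213  156   78   75 4268] [252.3 194.4] [0.5307 0.0375 0.012 ]
[179 292  31  31 495] [192.5 307.1] [ 0.64   -0.0243  0.012 ]
```

>>> {"api": "drive_tool", "payload": {"xyz": [[0.2,0.1,1.5],[0,0,2.5],[0,0,2],[0,0,1],[0,0,0.4],[0,0,0],[0,0,0]], "yaw": [0,0,0,0,0,0,0]}}

```text
time_s: 9.3
position: [0.5317, 0.0376, 0.1967]
tcp_rot: [0.069, 3.14, 0.0]
force: [-0.4, 0.5, -1.0]
width: 0.748
gripper_force: 0.0
```

>>> {"api": "drive_tool", "payload": {"xyz": [[0,0,0],[0,0,0],[0,0,0],[0,0,0],[0,0,0],[0,0,0],[0,0,0]], "yaw": [0,0,0,0,0,0,0], "jaw": -1}}

```text
time_s: 9.88
position: [0.5313, 0.0379, 0.1969]
tcp_rot: [0.069, 3.14, 0.0]
force: [-1.0, 0.4, 6.2]
width: 0.22
gripper_force: 29.1
```

>>> {"api": "drive_tool", "payload": {"xyz": [[0,0,-1.0],[0,0,-1.5],[0,0,-2.0],[0,0,-2.0],[0,0,-2.0],[0,0,-1.5],[0,0,0]], "yaw": [0,0,0,0,0,0,0]}}

```text
time_s: 10.47
position: [0.5314, 0.0379, 0.2995]
tcp_rot: [0.068, 3.136, -0.0]
force: [1.6, 0.7, -0.4]
width: 0.218
gripper_force: 29.4
```

```bash
python3 -c "
from h import *
go((.6368,-.1133,.296,177.5),(.6368,-.1133,.22,177.5))
"
```

```text
t 10.47 p [0.5314 0.0379 0.2995] h 177.5 w 0.218 F [ 1.6  0.7 -0.4]
yaw -0.0 cm [-11.19 -14.65   0.35] rows>= 4.4
yaw -0.0 cm [0.  0.  7.6] rows>= 1.8
```

>>> {"api": "drive_tool", "payload": {"xyz": [[-0.8,-1.0,0],[-1.5,-2.0,0],[-2.0,-2.6,0.1],[-2.0,-2.6,0.1],[-2.0,-2.6,0.1],[-1.6,-2.1,0],[-0.9,-1.2,0],[-0.4,-0.55,0]], "yaw": [0,0,0,0,0,0,0,0]}}

```text
time_s: 11.13
position: [0.6376, -0.1161, 0.2916]
tcp_rot: [-0.072, -3.14, -0.0]
force: [-0.1, 0.3, -1.1]
width: 0.215
gripper_force: 29.4
```

>>> {"api": "drive_tool", "payload": {"xyz": [[0,0,0],[0,0,1.0],[0,0,1.8],[0,0,1.8],[0,0,1.2],[0,0,0.8],[0,0,0.3],[0,0,0]], "yaw": [0,0,0,0,0,0,0,0]}}

```text
time_s: 11.8
position: [0.6366, -0.113, 0.2236]
tcp_rot: [-0.068, -3.14, -0.001]
force: [0.1, 0.1, -0.6]
width: 0.216
gripper_force: 29.4
```

```bash
python3 -c "
from h import *
go((.6368,-.1133,.2175,177.5))
"
```

```text
t 11.8 p [ 0.6366 -0.113   0.2236] h 177.52 w 0.216 F [ 0.1  0.1 -0.6]
yaw 0.0 cm [-0.02 -0.03  0.61] rows>= 0.1
```

>>> {"api": "drive_tool", "payload": {"xyz": [[0,0,0.2],[0,0,0.1],[0,0,0.1],[0,0,0],[0,0,0]], "yaw": [0,0,0,0,0]}}

```text
time_s: 12.22
position: [0.6367, -0.1135, 0.2205]
tcp_rot: [0.069, 3.14, -0.0]
force: [0.2, 0.1, -0.6]
width: 0.22
gripper_force: 29.4
```

>>> {"api": "drive_tool", "payload": {"xyz": [[0,0,0.1],[0,0,0],[0,0,0]], "yaw": [0,0,0]}}

```text
time_s: 12.47
position: [0.6367, -0.1134, 0.2192]
tcp_rot: [0.069, 3.141, 0.0]
force: [0.3, 0.2, -0.6]
width: 0.221
gripper_force: 29.4
```

>>> {"api": "drive_tool", "payload": {"xyz": [[0,0,0.1],[0,0,0],[0,0,0]], "yaw": [0,0,0]}}

```text
time_s: 12.72
position: [0.6367, -0.1134, 0.2181]
tcp_rot: [-0.069, -3.141, -0.0]
force: [-0.3, 0.3, -0.5]
width: 0.215
gripper_force: 29.4
```

>>> {"api": "drive_tool", "payload": {"xyz": [[0,0,0.1],[0,0,0],[0,0,0]], "yaw": [0,0,0]}}

```text
time_s: 12.97
position: [0.6367, -0.1134, 0.2179]
tcp_rot: [0.069, 3.14, -0.0]
force: [-2.5, 0.7, 6.3]
width: 0.218
gripper_force: 30.2
```

>>> {"api": "drive_tool", "payload": {"xyz": [[0,0,0.05],[0,0,0],[0,0,0]], "yaw": [0,0,0]}}

```text
time_s: 13.22
position: [0.6367, -0.1134, 0.2179]
tcp_rot: [0.069, 3.14, -0.0]
force: [-5.2, 0.0, 12.0]
width: 0.221
gripper_force: 30.6
```

>>> {"api": "drive_tool", "payload": {"xyz": [[0,0,0.05],[0,0,0],[0,0,0]], "yaw": [0,0,0]}}

```text
time_s: 13.47
position: [0.6366, -0.1134, 0.2178]
tcp_rot: [0.069, 3.14, -0.0]
force: [-5.5, 1.4, 15.2]
width: 0.217
gripper_force: 31.0
```

Contact made. Ease off, release, lift, and look.

>>> {"api": "drive_tool", "payload": {"xyz": [[0,0,-0.1],[0,0,-0.05],[0,0,0]], "yaw": [0,0,0]}}

```text
time_s: 13.72
position: [0.6368, -0.1134, 0.2179]
tcp_rot: [0.069, 3.14, -0.0]
force: [-0.6, 1.0, 3.9]
width: 0.221
gripper_force: 29.8
```

>>> {"api": "drive_tool", "payload": {"xyz": [[0,0,0],[0,0,0],[0,0,0],[0,0,0],[0,0,0]], "yaw": [0,0,0,0,0], "jaw": 0.0}}

```text
time_s: 14.13
position: [0.6367, -0.1134, 0.2176]
tcp_rot: [-0.069, -3.141, -0.0]
force: [-0.3, -0.5, -0.5]
width: 0.498
gripper_force: 0.0
```

>>> {"api": "drive_tool", "payload": {"xyz": [[0,0,-0.6],[0,0,-1.5],[0,0,-2],[0,0,-2],[0,0,-1],[0,0,0],[0,0,0]], "yaw": [0,0,0,0,0,0,0]}}

```text
time_s: 14.72
position: [0.6366, -0.1134, 0.2888]
tcp_rot: [0.069, 3.14, -0.0]
force: [-0.1, 0.5, -1.0]
width: 0.504
gripper_force: 0.0
```

```bash
python3 -c "
from h import *
go((.6343,-.2089,.28,177.5),(.6343,-.2089,.22,177.5))
c=snap('scene','s3'); cv2.imwrite('pics/s3b.png',cv2.resize(c['image'][150:300,180:380],(800,600)))
c=snap('wrist','w3'); 
"
```

```text
t 14.72 p [ 0.6366 -0.1134  0.2888] h 177.49 w 0.504 F [-0.1  0.5 -1. ]
yaw -0.0 cm [-0.19 -9.55  0.88] rows>= 2.3
yaw -0.0 cm [0. 0. 6.] rows>= 1.4
```

View pics/s3b.png

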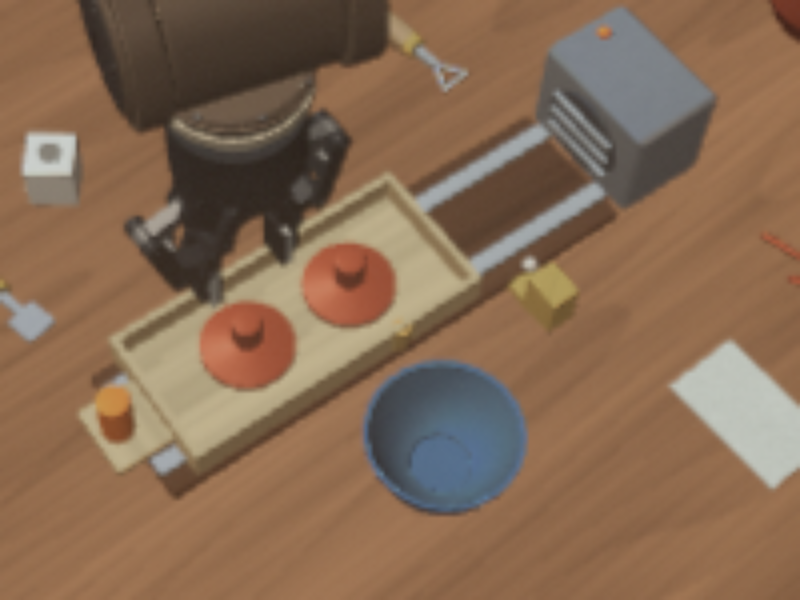

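Both lids sit flat and knob up in the tray, at (247,343) and (348,283), with a gap between them. Next I'll pinch the orange knob.

>>> {"api": "drive_tool", "payload": {"xyz": [[-0.1,-1.5,0],[-0.1,-2.5,0],[0,-2.5,0.3],[0,-1.8,0.3],[0,-1.25,0.2],[0,0,0],[0,0,0]], "yaw": [0,0,0,0,0,0,0]}}

```text
time_s: 15.4
position: [0.6343, -0.2095, 0.2799]
tcp_rot: [-0.071, -3.14, -0.001]
force: [0.0, 0.3, -0.4]
width: 0.498
gripper_force: 0.0
```

Run:
```python
from h import *
c=snap('wrist','w4'); cv2.imwrite('pics/w4b.png',c['image'])
go((.6343,-.2089,.222,177.5))
V=c['view']
for p in [(.6343,-.2089,.066)]:
    q=V[:3,:3]@p+V[:3,3]; r=np.hypot(q[0],q[1]);th=np.arctan2(r,q[2]); print(c['fx']*th*q[:2]/r+[c['cx'],c['cy']])
```

```text
t 15.45 p [ 0.6345 -0.2087  0.2802] h 177.48 w 0.499 F [-0.1  0.9  0.2]
yaw -0.0 cm [ 0.01 -0.02  5.82] rows>= 1.4
[251.95872201 217.56012368]
```

View pics/w4b.png

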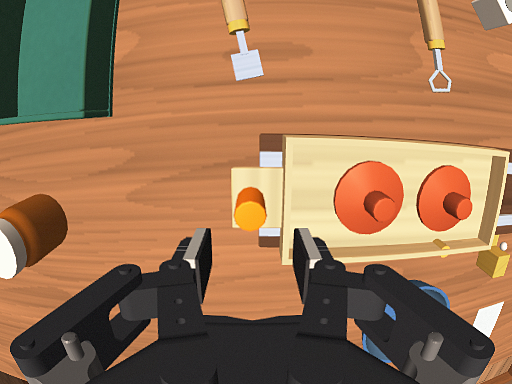

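Knob top at (251,210), so about 4 mm nearer the base than predicted. Descend and pinch.

>>> {"api": "drive_tool", "payload": {"xyz": [[0.1,0,1.5],[0.15,0,2.0],[0,0,1.5],[0,0,0.7],[0,0,0],[0,0,0]], "yaw": [0,0,0,0,0,0]}}

```text
time_s: 15.95
position: [0.6323, -0.2082, 0.224]
tcp_rot: [0.068, 3.141, 0.0]
force: [0.2, -0.1, -0.1]
width: 0.504
gripper_force: 0.0
```

>>> {"api": "drive_tool", "payload": {"xyz": [[0,0,0],[0,0,0],[0,0,0],[0,0,0],[0,0,0],[0,0,0]], "yaw": [0,0,0,0,0,0], "jaw": -1, "grip_force": 40}}

```text
time_s: 16.45
position: [0.6323, -0.2089, 0.225]
tcp_rot: [0.069, 3.139, -0.001]
force: [0.1, 1.4, 7.1]
width: 0.234
gripper_force: 39.1
```

>>> {"api": "drive_tool", "payload": {"xyz": [[0,0.3,0],[0,0.6,0],[0,0.8,0],[0,0.8,0],[0,0.8,0],[0,0.8,0],[0,0.8,0],[0,0.8,0]], "yaw": [0,0,0,0,0,0,0,0]}}

```text
time_s: 17.12
position: [0.6348, -0.1518, 0.2249]
tcp_rot: [0.069, 3.138, -0.001]
force: [0.7, -0.6, 6.0]
width: 0.24
gripper_force: 39.2
```

```bash
python3 -c "
from h import *
go((.6343,-.2089,.222,177.5))"
```

```text
t 17.12 p [ 0.6348 -0.1518  0.2249] h 177.48 w 0.24 F [ 0.7 -0.6  6. ]
yaw -0.0 cm [-0.2  -5.71  0.29] rows>= 1.4
```

>>> {"api": "drive_tool", "payload": {"xyz": [[0,0.8,0],[0,0.8,0],[0,0.8,0],[0,0.8,0],[0,0.6,0],[0,0.5,0],[0,0,0]], "yaw": [0,0,0,0,0,0,0]}}

```text
time_s: 17.7
position: [0.6368, -0.1082, 0.2249]
tcp_rot: [0.068, 3.138, -0.0]
force: [1.3, 4.3, 7.1]
width: 0.235
gripper_force: 39.5
```

>>> {"api": "drive_tool", "payload": {"xyz": [[0,0.3,0],[0,0.3,0],[0,0.3,0],[0,0,0]], "yaw": [0,0,0,0]}}

```text
time_s: 18.03
position: [0.6371, -0.1024, 0.225]
tcp_rot: [0.068, 3.138, -0.007]
force: [-3.4, -20.2, 4.6]
width: 0.237
gripper_force: 40.0
```

>>> {"api": "drive_tool", "payload": {"xyz": [[0,0.3,0],[0,0.2,0],[0,0.2,0],[0,0,0],[0,0,0]], "yaw": [0,0,0,0,0]}}

```text
time_s: 18.45
position: [0.6371, -0.1007, 0.2252]
tcp_rot: [0.07, 3.137, -0.017]
force: [-8.2, -62.4, 2.9]
width: 0.233
gripper_force: 41.7
```

The +4 N pull at y = -0.108, followed by a hard stop, suggests the tray snapped home. Relieve the force, release, and check.

>>> {"api": "drive_tool", "payload": {"xyz": [[0,-0.3,0],[0,-0.3,0],[0,-0.2,0],[0,0,0]], "yaw": [0,0,0,0]}}

```text
time_s: 18.78
position: [0.6371, -0.1029, 0.225]
tcp_rot: [0.07, 3.138, -0.003]
force: [-1.2, -12.8, 5.9]
width: 0.235
gripper_force: 40.7
```

>>> {"api": "drive_tool", "payload": {"xyz": [[0,0,0],[0,0,0],[0,0,0],[0,0,0],[0,0,0]], "yaw": [0,0,0,0,0], "jaw": 0.0}}

```text
time_s: 19.2
position: [0.6367, -0.1006, 0.2237]
tcp_rot: [-0.068, -3.141, -0.0]
force: [-1.0, 0.5, 0.6]
width: 0.499
gripper_force: 0.0
```

>>> {"api": "drive_tool", "payload": {"xyz": [[0,0,-1],[0,0,-2],[0,0,-2],[0,0,-2],[0,0,-1],[0,0,0]], "yaw": [0,0,0,0,0,0]}}

```text
time_s: 19.7
position: [0.637, -0.1008, 0.3065]
tcp_rot: [0.068, 3.137, -0.001]
force: [-0.3, -0.8, -0.5]
width: 0.499
gripper_force: 0.0
```

```bash
python3 -c "
from h import *
go((.454,-.2205,.28,189.5),)
c=snap('scene','s4'); cv2.imwrite('pics/s4b.png',cv2.resize(c['image'][120:270,180:380],(800,600)))
c=snap('top','t4');blobs('t4')
"
```

```text
t 19.7 p [ 0.637  -0.1008  0.3065] h 177.5 w 0.499 F [-0.3 -0.8 -0.5]
yaw -0.209 cm [20.02 -8.78  2.65] rows>= 5.3
lid 35 px [110.5 197.4] mean [0.5944 0.4625] rect 594 460 14 33 10.3
prop 39 px [212.  214.7] mean [0.532  0.1342] rect 528 136 22 38 88.9
prop 60 px [320.1 216. ] mean [ 0.5217 -0.2048] rect 518 -204 19 38 88.3
prop 125 px [239.8 241.5] mean [0.447  0.0482] rect 447 48 34 35 30.1
handle 173 px [211.9 196.5] mean [0.5906 0.1363] rect 591 128 176 10 88.9
handle 189 px [159.8 199.9] mean [0.5832 0.3036] rect 585 292 202 21 87.5
handle 29 px [332.6 198.3] mean [ 0.5774 -0.2504] rect 577 -248 58 3 88.9
handle 286 px [343.6 204.5] mean [ 0.557 -0.285] rect 557 -321 23 225 1.2
handle 32 px [110.8 202.2] mean [0.5787 0.4603] rect 578 457 77 3 88.9
handle 602 px [171.7 207.3] mean [0.5587 0.2653] rect 556 242 33 505 1.4
handle 47 px [329.8 214.8] mean [ 0.5248 -0.2398] rect 524 -247 51 13 88.9
handle 89 px [163.2 217.9] mean [0.5252 0.2926] rect 525 292 80 13 88.9
handle 30 px [251.9 219.2] mean [0.5156 0.0097] rect 514 10 15 29 6.0
handle 62 px [102.2 225.4] mean [0.5052 0.4874] rect 507 485 38 19 0.5
handle 910 px [194.7 228.8] mean [0.4886 0.1925] rect 475 185 290 93 85.0
handle 392 px [331.2 230.2] mean [ 0.476  -0.2427] rect 476 -247 87 110 30.7
handle 50 px [402.5 221.2] mean [ 0.5001 -0.4713] rect 500 -473 26 19 87.5
handle 42 px [352.2 223.8] mean [ 0.4949 -0.3104] rect 496 -310 19 22 88.0
handle 29 px [188. 252.] mean [0.4158 0.2143] rect 416 214 89 0 88.9
handle 179 px [335.7 254.2] mean [ 0.3998 -0.2545] rect 399 -254 111 16 88.9
handle 89 px [403.4 257.6] mean [ 0.3848 -0.4689] rect 388 -468 39 28 88.9
handle 390 px [193.2 257.7] mean [0.3974 0.198 ] rect 397 205 330 19 88.9
handle 38 px [335.2 260.2] mean [ 0.3811 -0.2523] rect 381 -255 6 76 2.7
handle 31 px [370.9 260.8] mean [ 0.3767 -0.3655] rect 378 -367 79 3 88.9
```

View pics/s4b.png

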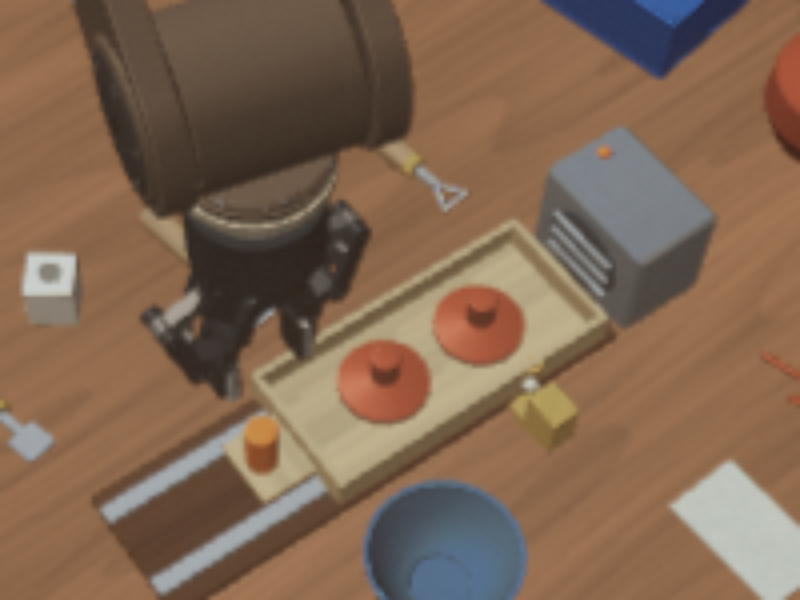

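The tray is home against the blower with both lids flat. Now tool2 (the scraper).

>>> {"api": "drive_tool", "payload": {"xyz": [[0,0,0],[0,0,0]], "yaw": [-0.1,-0.1]}}

```text
time_s: 19.97
position: [0.6365, -0.1008, 0.3022]
tcp_rot: [0.252, -3.129, -0.001]
force: [-0.0, -0.2, 0.1]
width: 0.499
gripper_force: 0.0
```

>>> {"api": "drive_tool", "payload": {"xyz": [[2.5,-1.1,0.3],[2.9,-1.3,0.4],[2.9,-1.3,0.4],[2.9,-1.3,0.4],[2.9,-1.3,0.4],[2.9,-1.3,0.4],[2.9,-1.3,0.4],[0,0,0]], "yaw": [0,0,0,0,0,0,0,0]}}

```text
time_s: 20.63
position: [0.4504, -0.2213, 0.2749]
tcp_rot: [0.241, -3.128, -0.005]
force: [0.5, -0.2, 1.0]
width: 0.496
gripper_force: 0.0
```

Run:
```python
from h import *
c=snap('wrist','w5'); cv2.imwrite('pics/w5b.png',c['image'])
go((.4535,-.221,.177,189))
V=c['view']
for p in [(.4535,-.221,.015),(.5385,-.208,.006)]:
    q=V[:3,:3]@p+V[:3,3]; r=np.hypot(q[0],q[1]);th=np.arctan2(r,q[2]); print(c['fx']*th*q[:2]/r+[c['cx'],c['cy']])
```

```text
t 20.68 p [ 0.4522 -0.2208  0.2754] h -171.23 w 0.501 F [1.1 0.7 0.2]
yaw -0.004 cm [-0.13 -0.04  9.84] rows>= 2.4
[250.08238473 202.329752  ]
[250.13733784 286.38822526]
```

View pics/w5b.png

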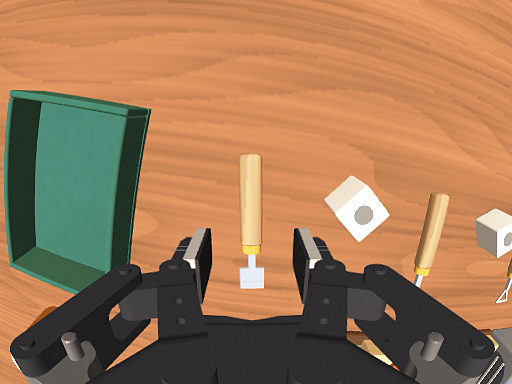

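Tool2 is centred between the fingers at (250,200). Descend, grip and lift.

>>> {"api": "drive_tool", "payload": {"xyz": [[0,0,2],[0,0,3],[0,0,2.5],[0,0,1.5],[0,0,0.8],[0,0,0],[0,0,0]], "yaw": [0,0,0,0,0,0,0]}}

```text
time_s: 21.27
position: [0.4544, -0.2195, 0.1785]
tcp_rot: [0.246, -3.131, -0.001]
force: [0.7, -0.9, 0.3]
width: 0.499
gripper_force: 0.0
```

>>> {"api": "drive_tool", "payload": {"xyz": [[0,0,0],[0,0,0],[0,0,0],[0,0,0],[0,0,0],[0,0,0]], "yaw": [0,0,0,0,0,0], "jaw": -1, "grip_force": 40}}

```text
time_s: 21.77
position: [0.4542, -0.2198, 0.1798]
tcp_rot: [-0.245, 3.13, -0.002]
force: [0.3, 1.8, 6.3]
width: 0.192
gripper_force: 40.0
```

>>> {"api": "drive_tool", "payload": {"xyz": [[0,0,-1.5],[0,0,-2.5],[0,0,-2.5],[0,0,-2.5],[0,0,-1.5],[0,0,0],[0,0,0]], "yaw": [0,0,0,0,0,0.12,0.12]}}

```text
time_s: 22.35
position: [0.4539, -0.2197, 0.2854]
tcp_rot: [0.14, 3.136, -0.003]
force: [0.4, -0.1, -0.5]
width: 0.195
gripper_force: 39.1
```

```bash
python3 -c "
from h import *
go((.443,-.403,.28,175),(.443,-.403,.184,175))"
```

```text
t 22.35 p [ 0.4539 -0.2197  0.2854] h 174.9 w 0.195 F [ 0.4 -0.1 -0.5]
yaw -0.002 cm [ -0.51 -18.35   0.54] rows>= 4.4
yaw -0.0 cm [0.  0.  9.6] rows>= 2.3
```

>>> {"api": "drive_tool", "payload": {"xyz": [[0,-1.5,0],[0,-2.8,0],[-0.1,-3,0],[-0.2,-3,0],[-0.2,-3,0],[0,-2.8,0],[0,-1.6,0],[0,-0.7,0]], "yaw": [0,0,0,0,0,0,0,0]}}

```text
time_s: 23.02
position: [0.4431, -0.4053, 0.2839]
tcp_rot: [0.134, 3.138, -0.001]
force: [0.4, 0.9, -0.8]
width: 0.199
gripper_force: 39.2
```

>>> {"api": "drive_tool", "payload": {"xyz": [[0,0,0],[0,0,2],[0,0,2.5],[0,0,2.5],[0,0,1.5],[0,0,1.0],[0,0,0],[0,0,0]], "yaw": [0,0,0,0,0,0,0,0]}}

```text
time_s: 23.68
position: [0.4439, -0.4028, 0.189]
tcp_rot: [-0.13, -3.139, -0.001]
force: [-0.3, 0.3, -0.6]
width: 0.196
gripper_force: 39.2
```

```bash
python3 -c "
from h import *
go((.443,-.403,.187,175))"
```

```text
t 23.68 p [ 0.4439 -0.4028  0.189 ] h 175.25 w 0.196 F [-0.3  0.3 -0.6]
yaw 0.004 cm [ 0.09 -0.03  0.2 ] rows>= 0.1
```

>>> {"api": "drive_tool", "payload": {"xyz": [[0,0,0.2],[0,0,0],[0,0,0],[0,0,0]], "yaw": [0,0,0,0]}}

```text
time_s: 24.02
position: [0.4436, -0.4036, 0.1873]
tcp_rot: [0.132, 3.138, -0.001]
force: [0.9, -0.5, -0.9]
width: 0.196
gripper_force: 39.2
```

>>> {"api": "drive_tool", "payload": {"xyz": [[0,0,0],[0,0,0],[0,0,0],[0,0,0]], "yaw": [0,0,0,0], "jaw": -0.3}}

```text
time_s: 24.35
position: [0.4436, -0.4036, 0.1867]
tcp_rot: [0.132, 3.139, -0.0]
force: [-0.2, 0.0, 0.6]
width: 0.351
gripper_force: 0.0
```

>>> {"api": "drive_tool", "payload": {"xyz": [[0,0,-1.5],[0,0,-2.5],[0,0,-2.5],[0,0,-2],[0,0,-1],[0,0,0],[0,0,0]], "yaw": [0,0,0,0,0,-0.085,-0.085]}}

```text
time_s: 24.93
position: [0.4435, -0.4035, 0.2822]
tcp_rot: [-0.141, 3.138, -0.001]
force: [0.2, -0.2, 0.7]
width: 0.349
gripper_force: 0.0
```

```bash
python3 -c "
from h import *
go((.4597,-.0388,.27,185))
snap('top','t5')"
```

```text
t 24.93 p [ 0.4435 -0.4035  0.2822] h -174.85 w 0.349 F [ 0.2 -0.2  0.7]
yaw 0.003 cm [-4.79 36.19  1.22] rows>= 8.8
```

>>> {"api": "drive_tool", "payload": {"xyz": [[-0.2,1.5,0],[-0.4,3,0.1],[-0.45,3.4,0.1],[-0.45,3.4,0.1],[-0.45,3.4,0.1],[-0.45,3.4,0.1],[-0.45,3.4,0.1],[-0.45,3.4,0.1]], "yaw": [0,0,0,0,0,0,0,0], "jaw": 0.1}}

```text
time_s: 25.65
position: [0.4544, -0.1504, 0.2743]
tcp_rot: [0.13, -3.138, -0.001]
force: [1.2, -0.5, 0.3]
width: 0.552
gripper_force: 0.0
```

>>> {"api": "drive_tool", "payload": {"xyz": [[-0.45,3.4,0.1],[-0.45,3.4,0.1],[-0.4,2.4,0.1],[-0.2,1.2,0.1],[0,0.3,0],[0,0,0],[0,0,0]], "yaw": [0,0,0,0,0,0,0]}}

```text
time_s: 26.23
position: [0.4606, -0.045, 0.2706]
tcp_rot: [0.134, -3.139, -0.0]
force: [0.6, 0.6, 0.4]
width: 0.548
gripper_force: 0.0
```

```bash
cat >> h.py <<'E'
def wl(f,kind):
    """wrist picture: blobs near middle"""
    c=snap('wrist',f); im=c['image']; hsv=cv2.cvtColor(im,cv2.COLOR_BGR2HSV); H,S,V=[hsv[...,i].astype(int) for i in range(3)]
    if kind=='prop': m=(S<70)&(V>150); z=.04
    else: m=(H>14)&(H<28)&(S>60)&(S<150)&(V>170); z=.015
    m[260:]=0
    m=cv2.morphologyEx(m.astype(np.uint8),cv2.MORPH_OPEN,np.ones((3,3)))
    n,l,st,ce=cv2.connectedComponentsWithStats(m)
    for i in range(1,n):
        if st[i,4]<250: continue
        ys,xs=np.nonzero(l==i); P=np.array([w(c,x,y,z,True)[:2] for x,y in zip(xs,ys)])
        (cx,cy),(a,b),an=cv2.minAreaRect((P*1000).astype(np.float32))
        print(kind,st[i],'mean',P.mean(0).round(4),'rect',round(cx),round(cy),round(a),round(b),round(an,1))
    print('mid pix',im[200,250],im[150,100], hsv[200,250],hsv[150,100])
E
python3 - <<'E'
from h import *
wl('w6','tool')
go((.4597,-.0388,.179,185))
E
```

```text
tool [ 249  147   22   95 1914] mean [ 0.4561 -0.0392] rect 458 -39 78 16 4.8
tool [ 425  174   26   79 1088] mean [0.4599 0.129 ] rect 462 129 77 18 5.7
mid pix [113 172 213] [ 89 137 207] [ 18 120 213] [ 12 145 207]
t 26.28 p [ 0.4607 -0.0453  0.2706] h -175.14 w 0.548 F [1.5 0.3 0.1]
yaw -0.002 cm [0.04 0.66 9.16] rows>= 2.2
```

>>> {"api": "drive_tool", "payload": {"xyz": [[0.1,0.6,2],[0,0,3],[0,0,2.2],[0,0,1.4],[0,0,0.5],[0,0,0],[0,0,0]], "yaw": [0,0,0,0,0,0,0]}}

```text
time_s: 26.87
position: [0.4594, -0.0394, 0.18]
tcp_rot: [-0.134, 3.139, 0.0]
force: [-0.5, -0.1, 0.2]
width: 0.548
gripper_force: 0.0
```

>>> {"api": "drive_tool", "payload": {"xyz": [[0,0,0],[0,0,0],[0,0,0],[0,0,0],[0,0,0],[0,0,0]], "yaw": [0,0,0,0,0,0], "jaw": -1}}

```text
time_s: 27.37
position: [0.4593, -0.0389, 0.1807]
tcp_rot: [-0.135, 3.137, -0.001]
force: [-0.7, -2.2, 7.7]
width: 0.195
gripper_force: 39.1
```

>>> {"api": "drive_tool", "payload": {"xyz": [[0,0,-1.5],[0,0,-2.5],[0,0,-2.5],[0,0,-2.5],[0,0,-1.5],[0,0,0],[0,0,0]], "yaw": [0,0,0,0,0,0.085,0.085]}}

```text
time_s: 27.95
position: [0.4591, -0.0387, 0.2864]
tcp_rot: [0.137, 3.135, -0.001]
force: [-0.7, 0.4, -0.1]
width: 0.196
gripper_force: 39.7
```

```bash
python3 -c "
from h import *
go((.447,-.355,.28,175),(.447,-.355,.187,175))"
```

```text
t 27.95 p [ 0.4591 -0.0387  0.2864] h 175.0 w 0.196 F [-0.7  0.4 -0.1]
yaw 0.0 cm [ -1.55 -31.61   0.64] rows>= 7.6
yaw -0.0 cm [0.  0.  9.3] rows>= 2.2
```

>>> {"api": "drive_tool", "payload": {"xyz": [[0,-1.5,0],[-0.1,-2.8,0],[-0.2,-3.1,0.1],[-0.2,-3.1,0.1],[-0.2,-3.1,0.1],[-0.2,-3.1,0.1],[-0.2,-3.1,0.1],[-0.2,-3.1,0.1]], "yaw": [0,0,0,0,0,0,0,0]}}

```text
time_s: 28.62
position: [0.4526, -0.2696, 0.2793]
tcp_rot: [0.132, 3.138, -0.001]
force: [-0.3, 0.2, -0.3]
width: 0.194
gripper_force: 39.7
```

>>> {"api": "drive_tool", "payload": {"xyz": [[-0.2,-3.1,0],[-0.1,-2.8,0],[0,-1.8,0],[0,-1.0,0],[0,0,0],[0,0,0]], "yaw": [0,0,0,0,0,0]}}

```text
time_s: 29.12
position: [0.4486, -0.3545, 0.2788]
tcp_rot: [-0.132, -3.139, -0.001]
force: [-0.4, 1.0, -1.3]
width: 0.194
gripper_force: 39.7
```

>>> {"api": "drive_tool", "payload": {"xyz": [[0,0,2],[0,0,2.5],[0,0,2.2],[0,0,1.5],[0,0,0.8],[0,0,0.3],[0,0,0],[0,0,0]], "yaw": [0,0,0,0,0,0,0,0]}}

```text
time_s: 29.78
position: [0.4491, -0.3541, 0.1864]
tcp_rot: [0.13, 3.138, -0.0]
force: [-0.1, 0.7, -0.7]
width: 0.193
gripper_force: 40.7
```

>>> {"api": "drive_tool", "payload": {"xyz": [[0,0,0],[0,0,0],[0,0,0],[0,0,0]], "yaw": [0,0,0,0], "jaw": -0.3}}

```text
time_s: 30.12
position: [0.4489, -0.3557, 0.1862]
tcp_rot: [0.131, 3.137, -0.003]
force: [-2.6, -7.5, -1.4]
width: 0.348
gripper_force: 3.7
```

>>> {"api": "drive_tool", "payload": {"xyz": [[0,0,-1.5],[0,0,-2.5],[0,0,-2.5],[0,0,-2],[0,0,-1],[0,0,0],[0,0,0]], "yaw": [0,0,0,0,0,-0.085,-0.085]}}

```text
time_s: 30.7
position: [0.4488, -0.3548, 0.2814]
tcp_rot: [-0.141, 3.137, -0.002]
force: [-0.2, -0.9, 0.3]
width: 0.352
gripper_force: 0.0
```

>>> {"api": "drive_tool", "payload": {"xyz": [[-0.2,1.5,0],[-0.3,3,0],[-0.35,3.5,0.1],[-0.35,3.5,0.1],[-0.35,3.5,0.1],[-0.35,3.5,0.1],[-0.35,3.5,0.1],[-0.35,3.5,0.1]], "yaw": [0,0,0,0,0,0,0,0], "jaw": 0.1}}

```text
time_s: 31.37
position: [0.4519, -0.0964, 0.2744]
tcp_rot: [0.132, -3.138, -0.001]
force: [0.3, -0.5, -0.9]
width: 0.548
gripper_force: 0.0
```

>>> {"api": "drive_tool", "payload": {"xyz": [[-0.35,3.5,0.1],[-0.35,3.5,0.1],[-0.35,3.5,0],[-0.35,3.5,0],[-0.35,3.5,0],[-0.3,3.0,0],[-0.2,2,0],[0,0,0]], "yaw": [0,0,0,0,0,0,0,0]}}

```text
time_s: 32.03
position: [0.4547, 0.1308, 0.2725]
tcp_rot: [0.138, -3.138, -0.001]
force: [-0.1, 0.0, -0.1]
width: 0.55
gripper_force: 0.0
```

Run:
```python
from h import *
go((.462,.130,.179,185))
wl('w7','tool')
```

```text
t 32.03 p [0.4547 0.1308 0.2725] h -174.98 w 0.55 F [-0.1  0.  -0.1]
yaw 0.0 cm [-0.72 -0.14  9.35] rows>= 2.2
tool [ 241  159   22   91 1799] mean [0.4592 0.1309] rect 461 131 76 16 4.5
mid pix [156 213 243] [ 85 131 198] [ 20  91 243] [ 12 146 198]
```

>>> {"api": "drive_tool", "payload": {"xyz": [[-0.6,0,2],[0,0,3],[0,0,2.2],[0,0,1.4],[0,0,0.7],[0,0,0],[0,0,0]], "yaw": [0,0,0,0,0,0,0]}}

```text
time_s: 32.67
position: [0.4617, 0.1275, 0.1799]
tcp_rot: [0.134, -3.138, -0.0]
force: [-0.0, -0.4, 0.1]
width: 0.551
gripper_force: 0.0
```

>>> {"api": "drive_tool", "payload": {"xyz": [[0,0,0],[0,0,0],[0,0,0],[0,0,0],[0,0,0],[0,0,0]], "yaw": [0,0,0,0,0,0], "jaw": -1}}

```text
time_s: 33.17
position: [0.4618, 0.1278, 0.1807]
tcp_rot: [-0.135, 3.137, 0.0]
force: [-2.0, -1.4, 6.6]
width: 0.199
gripper_force: 39.1
```

>>> {"api": "drive_tool", "payload": {"xyz": [[0,0,-1.5],[0,0,-2.5],[0,0,-2.5],[0,0,-2.5],[0,0,-1.5],[0,0,0],[0,0,0]], "yaw": [0,0,0,0,0,0.085,0.085]}}

```text
time_s: 33.75
position: [0.4615, 0.1278, 0.2865]
tcp_rot: [0.137, 3.135, 0.001]
force: [-0.2, -0.3, -0.8]
width: 0.192
gripper_force: 39.5
```

```bash
python3 -c "
from h import *
go((.446,-.381,.28,175),(.446,-.381,.205,175))"
```

```text
t 33.75 p [0.4615 0.1278 0.2865] h 174.99 w 0.192 F [-0.2 -0.3 -0.8]
yaw -0.0 cm [ -2.89 -50.83   0.65] rows>= 12.2
yaw -0.0 cm [0.  0.  7.5] rows>= 1.8
```

>>> {"api": "drive_tool", "payload": {"xyz": [[-0.1,-1.5,0],[-0.2,-2.8,0],[-0.2,-3.5,0],[-0.2,-3.5,0.1],[-0.2,-3.5,0.1],[-0.2,-3.5,0.1],[-0.2,-3.5,0.1],[-0.2,-3.5,0.1]], "yaw": [0,0,0,0,0,0,0,0]}}

```text
time_s: 34.42
position: [0.455, -0.1272, 0.2803]
tcp_rot: [0.132, 3.138, -0.0]
force: [1.6, 0.1, -1.1]
width: 0.196
gripper_force: 39.5
```

>>> {"api": "drive_tool", "payload": {"xyz": [[-0.2,-3.5,0],[-0.2,-3.5,0],[-0.2,-3.5,0],[-0.2,-3.5,0],[-0.2,-3.5,0],[-0.2,-3.5,0],[-0.1,-2.8,0],[0,-1.7,0]], "yaw": [0,0,0,0,0,0,0,0]}}

```text
time_s: 35.08
position: [0.4466, -0.3834, 0.2802]
tcp_rot: [0.134, 3.138, -0.002]
force: [-0.0, 0.5, 0.2]
width: 0.194
gripper_force: 39.5
```

>>> {"api": "drive_tool", "payload": {"xyz": [[0,0,0],[0,0,0],[0,0,1],[0,0,1],[0,0,0],[0,0,0]], "yaw": [0,0,0,0,0,0]}}

```text
time_s: 35.58
position: [0.4473, -0.3798, 0.2587]
tcp_rot: [-0.13, -3.138, -0.002]
force: [-0.1, 0.4, -0.3]
width: 0.195
gripper_force: 39.5
```

```bash
python3 -c "
from h import *
go((.446,-.381,.205,175))
c=snap('wrist','w8');cv2.imwrite('pics/w8b.png',c['image'])"
```

```text
t 35.58 p [ 0.4473 -0.3798  0.2587] h 175.26 w 0.195 F [-0.1  0.4 -0.3]
yaw 0.005 cm [ 0.12 -0.13  5.37] rows>= 1.3
```

View pics/w8b.png

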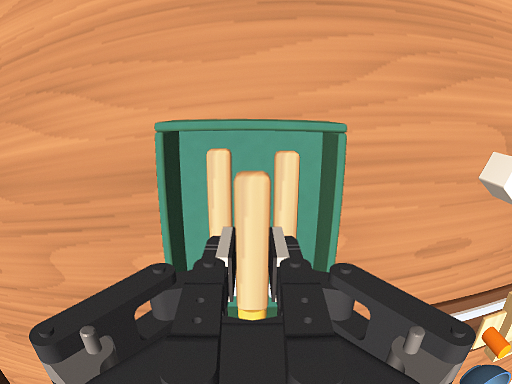

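>>> {"api": "drive_tool", "payload": {"xyz": [[0,-0.1,1.5],[0,0,2],[0,0,1.3],[0,0,0.6],[0,0,0],[0,0,0]], "yaw": [0,0,0,0,0,0]}}

```text
time_s: 36.13
position: [0.4472, -0.3817, 0.206]
tcp_rot: [0.131, 3.139, -0.0]
force: [-0.2, -0.1, 0.1]
width: 0.197
gripper_force: 39.5
```

>>> {"api": "drive_tool", "payload": {"xyz": [[0,0,0],[0,0,0],[0,0,0],[0,0,0]], "yaw": [0,0,0,0], "jaw": -0.3}}

```text
time_s: 36.47
position: [0.4471, -0.3818, 0.2062]
tcp_rot: [0.131, 3.138, -0.001]
force: [-0.3, -0.7, 0.5]
width: 0.352
gripper_force: 0.0
```

>>> {"api": "drive_tool", "payload": {"xyz": [[0,0,-1.5],[0,0,-2.5],[0,0,-2.5],[0,0,-1.5],[0,0,0]], "yaw": [0,0,0,0.11,0.11]}}

```text
time_s: 36.88
position: [0.4473, -0.382, 0.2892]
tcp_rot: [0.482, 3.1, -0.005]
force: [-0.5, -0.5, -0.1]
width: 0.35
gripper_force: 0.0
```

>>> {"api": "drive_tool", "payload": {"xyz": [[0,0,0],[0,0,0],[0,0,0],[0,0,0]], "yaw": [0.12,0.12,0.115,0]}}

```text
time_s: 37.22
position: [0.447, -0.3817, 0.286]
tcp_rot: [1.024, 2.97, -0.0]
force: [-0.2, -0.0, -0.0]
width: 0.345
gripper_force: 0.0
```

```bash
python3 -c "
from h import *
go((.443,-.1345,.27,142.1))
c=snap('wrist','w9');cv2.imwrite('pics/w9b.png',c['image'])"
```

```text
t 37.22 p [ 0.447  -0.3817  0.286 ] h 141.95 w 0.345 F [-0.2 -0.  -0. ]
yaw -0.003 cm [15.5  19.26  1.6 ] rows>= 5.9
```

View pics/w9b.png

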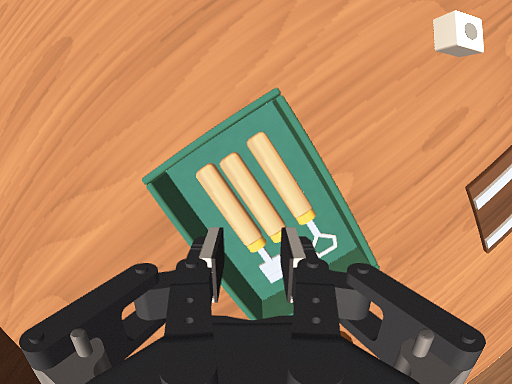

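All three tools lie in the green box, with heads around (272,265) to (325,243). Next is the prop at (458,33).

>>> {"api": "drive_tool", "payload": {"xyz": [[0.8,1.0,0],[1.6,2.0,0.2],[2.1,2.6,0.3],[2.4,3.0,0.3],[2.4,3.0,0.3],[2.4,3.0,0.3],[2.2,2.7,0.2],[1.6,2.0,0]], "yaw": [0,0,0,0,0,0,0,0], "jaw": 0.5}}

```text
time_s: 37.93
position: [0.4415, -0.1312, 0.2695]
tcp_rot: [-1.009, -2.974, -0.001]
force: [0.3, -0.8, 0.2]
width: 0.754
gripper_force: 0.0
```

>>> {"api": "drive_tool", "payload": {"xyz": [[0,0,0],[0,0,0]], "yaw": [0,0]}}

```text
time_s: 38.1
position: [0.4424, -0.1327, 0.2699]
tcp_rot: [1.008, 2.975, 0.0]
force: [0.4, 0.4, -0.0]
width: 0.747
gripper_force: 0.0
```

```bash
python3 -c "
from h import *
wl('w10','prop')
go((.443,-.1345,.19,142.1))"
```

```text
prop [ 400   46   64   56 2105] mean [0.4409 0.0409] rect 443 39 50 45 30.4
prop [ 226  178   49   56 2577] mean [ 0.4394 -0.132 ] rect 440 -132 34 41 52.5
mid pix [255 255 255] [ 80 123 188] [  0   0 255] [ 12 146 188]
t 38.15 p [ 0.4426 -0.1337  0.2699] h 142.46 w 0.747 F [0.7 0.3 0.4]
yaw 0.006 cm [-0.07 -0.04  7.99] rows>= 1.9
```

>>> {"api": "drive_tool", "payload": {"xyz": [[0,0,2],[0,0,2.5],[0,0,2],[0,0,1.2],[0,0,0.5],[0,0,0],[0,0,0]], "yaw": [0,0,0,0,0,0,0]}}

```text
time_s: 38.73
position: [0.4427, -0.1348, 0.1879]
tcp_rot: [1.017, 2.972, 0.0]
force: [0.1, 0.2, -0.3]
width: 0.748
gripper_force: 0.0
```

>>> {"api": "drive_tool", "payload": {"xyz": [[0,0,0],[0,0,0],[0,0,0],[0,0,0],[0,0,0],[0,0,0]], "yaw": [0,0,0,0,0,0], "jaw": -1}}

```text
time_s: 39.23
position: [0.4427, -0.1343, 0.1886]
tcp_rot: [1.015, 2.971, -0.0]
force: [-0.9, -0.5, 5.5]
width: 0.389
gripper_force: 40.0
```

>>> {"api": "drive_tool", "payload": {"xyz": [[0,0,-1.5],[0,0,-2.5],[0,0,-3],[0,0,-2.5],[0,0,-1.5],[0,0,0],[0,0,0],[0,0,0]], "yaw": [0,0,0,0,-0.11,-0.11,-0.11,-0.11]}}

```text
time_s: 39.9
position: [0.4424, -0.1341, 0.2986]
tcp_rot: [0.334, 3.122, -0.001]
force: [0.5, 0.3, -1.5]
width: 0.389
gripper_force: 40.3
```

>>> {"api": "drive_tool", "payload": {"xyz": [[0,0,0],[0,0,0],[0,0,0],[0,0,0]], "yaw": [-0.11,-0.11,-0.11,0]}}

```text
time_s: 40.23
position: [0.4425, -0.1341, 0.2981]
tcp_rot: [-0.183, 3.136, -0.0]
force: [0.3, 0.1, -0.9]
width: 0.388
gripper_force: 40.3
```

```bash
python3 -c "
from h import *
go((.4397,.380,.295,186.6))"
```

```text
t 40.23 p [ 0.4425 -0.1341  0.2981] h -173.33 w 0.388 F [ 0.3  0.1 -0.9]
yaw 0.001 cm [-5.63 51.1   0.31] rows>= 12.3
```

>>> {"api": "drive_tool", "payload": {"xyz": [[-0.3,1.5,0],[-0.4,2.8,0],[-0.4,3.5,0],[-0.4,3.5,0],[-0.4,3.5,0],[-0.4,3.5,0],[-0.4,3.5,0],[-0.4,3.5,0]], "yaw": [0,0,0,0,0,0,0,0]}}

```text
time_s: 40.9
position: [0.4449, 0.1224, 0.2981]
tcp_rot: [-0.168, 3.136, 0.0]
force: [0.7, -0.4, -0.9]
width: 0.389
gripper_force: 40.2
```

>>> {"api": "drive_tool", "payload": {"xyz": [[-0.4,3.5,0],[-0.4,3.5,0],[-0.4,3.5,0],[-0.4,3.5,0],[-0.4,3.5,0],[-0.4,3.5,0],[-0.2,2.8,0],[0,1.9,0]], "yaw": [0,0,0,0,0,0,0,0]}}

```text
time_s: 41.57
position: [0.4422, 0.3815, 0.298]
tcp_rot: [-0.17, 3.136, 0.001]
force: [-0.5, 0.3, -1.6]
width: 0.391
gripper_force: 40.2
```

>>> {"api": "drive_tool", "payload": {"xyz": [[0,0,0],[0,0,0]], "yaw": [0,0]}}

```text
time_s: 41.73
position: [0.4421, 0.3795, 0.2977]
tcp_rot: [0.173, -3.137, 0.0]
force: [0.1, -0.4, -0.8]
width: 0.389
gripper_force: 40.2
```

```bash
python3 -c "
from h import *
go((.4397,.380,.194,186.6))
c=snap('wrist','w11');cv2.imwrite('pics/w11b.png',c['image'])"
```

```text
t 41.73 p [0.4421 0.3795 0.2977] h -173.68 w 0.389 F [ 0.1 -0.4 -0.8]
yaw -0.005 cm [ 0.23  0.08 10.37] rows>= 2.5
```

View pics/w11b.png

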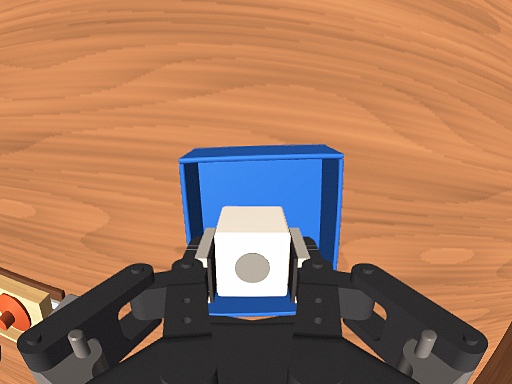

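>>> {"api": "drive_tool", "payload": {"xyz": [[0.2,0.1,1.5],[0,0,2.5],[0,0,2.5],[0,0,2],[0,0,1.2],[0,0,0.6],[0,0,0],[0,0,0]], "yaw": [0,0,0,0,0,0,0,0]}}

```text
time_s: 42.45
position: [0.4409, 0.3795, 0.1954]
tcp_rot: [-0.173, 3.136, 0.001]
force: [0.5, 0.4, -0.6]
width: 0.389
gripper_force: 40.2
```

>>> {"api": "drive_tool", "payload": {"xyz": [[0,0,0],[0,0,0],[0,0,0],[0,0,0]], "yaw": [0,0,0,0], "jaw": 0.1}}

```text
time_s: 42.78
position: [0.4406, 0.3798, 0.1954]
tcp_rot: [-0.175, 3.136, 0.001]
force: [-0.1, -0.3, -0.6]
width: 0.55
gripper_force: 0.0
```

>>> {"api": "drive_tool", "payload": {"xyz": [[0,0,-1.5],[0,0,-2.5],[0,0,-3],[0,0,-2],[0,0,0],[0,0,0],[0,0,0],[0,0,0]], "yaw": [0,0,0,-0.1,-0.1,-0.1,-0.11,0]}}

```text
time_s: 43.45
position: [0.4405, 0.3797, 0.2852]
tcp_rot: [-0.817, 3.033, 0.0]
force: [-0.0, -0.1, 0.1]
width: 0.55
gripper_force: 0.0
```

```bash
python3 -c "
from h import *
go((.447,.0482,.27,210.2))
snap('top','t12'); blobs('t12')" | grep -v handle
```

```text
t 43.45 p [0.4405 0.3797 0.2852] h -149.85 w 0.55 F [-0.  -0.1  0.1]
yaw -0.001 cm [ 16.11 -28.98   1.52] rows>= 8.0
lid 32 px [110.2 197.7] mean [0.5936 0.4633] rect 594 460 14 33 8.4
prop 38 px [367.4 216.1] mean [ 0.5185 -0.3531] rect 515 -353 22 38 87.8
prop 99 px [380.2 217.1] mean [ 0.5143 -0.3932] rect 512 -389 45 39 76.3
prop 123 px [239.8 241.5] mean [0.4468 0.0484] rect 447 48 34 34 30.2
prop 69 px [136.6 247.6] mean [0.4342 0.3705] rect 431 370 22 48 36.0
```

Prop A is unmoved at (0.447, 0.048).

>>> {"api": "drive_tool", "payload": {"xyz": [[0.8,-1.4,0],[1.5,-2.6,0.1],[1.9,-3.4,0.2],[1.9,-3.4,0.2],[1.9,-3.4,0.2],[1.9,-3.4,0.2],[1.9,-3.4,0.2],[1.9,-3.4,0.2]], "yaw": [0,0,0,0,0,0,0,0], "jaw": 0.5}}

```text
time_s: 44.17
position: [0.4429, 0.0983, 0.2717]
tcp_rot: [-0.803, 3.037, -0.0]
force: [1.5, -0.5, 0.4]
width: 0.75
gripper_force: 0.0
```

>>> {"api": "drive_tool", "payload": {"xyz": [[1.4,-2.6,0.1],[1.0,-2.0,0],[0,0,0],[0,0,0]], "yaw": [0,0,0,0]}}

```text
time_s: 44.5
position: [0.4455, 0.0472, 0.2708]
tcp_rot: [-0.801, 3.038, 0.0]
force: [-0.3, -0.3, -0.1]
width: 0.752
gripper_force: 0.0
```

```bash
python3 -c "
from h import *
wl('w12','prop')
go((.447,.0482,.188,210.2))"
```

```text
prop [ 228  178   48   55 2553] mean [0.4432 0.0464] rect 443 47 40 34 29.5
prop [  0 214  56  46 694] mean [ 0.5799 -0.1214] rect 580 -121 76 15 87.3
prop [158 231  24  29 296] mean [0.5025 0.008 ] rect 503 8 7 32 84.7
prop [323 231  24  29 300] mean [0.4404 0.1173] rect 441 117 32 8 64.5
mid pix [255 255 255] [ 83 131 200] [  0   0 255] [ 12 149 200]
t 44.55 p [0.4454 0.048  0.2708] h -150.35 w 0.748 F [ 0.1 -0.1 -0.7]
yaw -0.01 cm [-0.15 -0.06  8.28] rows>= 2.0
```

>>> {"api": "drive_tool", "payload": {"xyz": [[0,0,2],[0,0,2.5],[0,0,2],[0,0,1.2],[0,0,0.5],[0,0,0],[0,0,0]], "yaw": [0,0,0,0,0,0,0]}}

```text
time_s: 45.13
position: [0.4454, 0.0487, 0.189]
tcp_rot: [-0.81, 3.035, 0.0]
force: [-0.0, 0.6, 0.5]
width: 0.752
gripper_force: 0.0
```

>>> {"api": "drive_tool", "payload": {"xyz": [[0,0,0],[0,0,0],[0,0,0],[0,0,0],[0,0,0],[0,0,0]], "yaw": [0,0,0,0,0,0], "jaw": -1}}

```text
time_s: 45.63
position: [0.4454, 0.0482, 0.1896]
tcp_rot: [-0.809, 3.034, -0.0]
force: [-0.6, 3.0, 7.5]
width: 0.39
gripper_force: 39.9
```

>>> {"api": "drive_tool", "payload": {"xyz": [[0,0,-1.5],[0,0,-2.5],[0,0,-3],[0,0,-2.5],[0,0,-1.5],[0,0,0],[0,0,0],[0,0,0]], "yaw": [0,0,0,0,0.1,0.1,0.1,0.1]}}

```text
time_s: 46.3
position: [0.4451, 0.048, 0.2996]
tcp_rot: [-0.182, 3.135, -0.0]
force: [-0.6, 0.1, -1.6]
width: 0.387
gripper_force: 40.2
```

```bash
python3 -c "
from h import *
go((.503,.388,.3,186.6))"
```

```text
t 46.3 p [0.4451 0.048  0.2996] h -173.36 w 0.387 F [-0.6  0.1 -1.6]
yaw 0.001 cm [-9.66 33.1  -0.04] rows>= 8.3
```

>>> {"api": "drive_tool", "payload": {"xyz": [[-0.5,1.5,0],[-0.8,2.7,0],[-1,3.4,0],[-1,3.4,0],[-1,3.4,0],[-1,3.4,0],[-1,3.4,0],[-1,3.4,0]], "yaw": [0,0,0,0,0,0,0,0]}}

```text
time_s: 46.97
position: [0.4878, 0.3029, 0.2993]
tcp_rot: [-0.19, 3.135, 0.0]
force: [1.1, -0.2, -0.9]
width: 0.391
gripper_force: 40.2
```

>>> {"api": "drive_tool", "payload": {"xyz": [[-1,3.4,0],[-0.8,2.7,0],[-0.5,2.0,0],[0,0.4,0],[0,0,0],[0,0,0]], "yaw": [0,0,0,0,0,0]}}

```text
time_s: 47.47
position: [0.5003, 0.3877, 0.2988]
tcp_rot: [0.191, -3.135, 0.0]
force: [-0.6, -0.5, -1.0]
width: 0.39
gripper_force: 40.2
```

```bash
python3 -c "
from h import *
go((.503,.388,.195,186.6))
c=snap('wrist','w13');cv2.imwrite('pics/w13b.png',c['image'])"
```

```text
t 47.47 p [0.5003 0.3877 0.2988] h -173.05 w 0.39 F [-0.6 -0.5 -1. ]
yaw 0.006 cm [-0.28 -0.   10.38] rows>= 2.5
```

View pics/w13b.png

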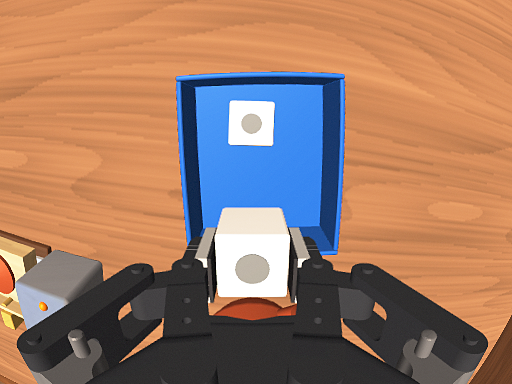

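>>> {"api": "drive_tool", "payload": {"xyz": [[0,0,1.5],[0,0,2.5],[0,0,2.5],[0,0,2],[0,0,1.2],[0,0,0.6],[0,0,0],[0,0,0]], "yaw": [0,0,0,0,0,0,0,0]}}

```text
time_s: 48.18
position: [0.5009, 0.388, 0.1965]
tcp_rot: [-0.19, 3.135, 0.001]
force: [0.6, 0.1, -0.1]
width: 0.388
gripper_force: 40.2
```

>>> {"api": "drive_tool", "payload": {"xyz": [[0,0,0],[0,0,0],[0,0,0],[0,0,0]], "yaw": [0,0,0,0], "jaw": 0.1}}

```text
time_s: 48.52
position: [0.5006, 0.3883, 0.1964]
tcp_rot: [-0.19, 3.135, 0.001]
force: [0.0, 0.7, -0.2]
width: 0.549
gripper_force: 0.0
```

>>> {"api": "drive_tool", "payload": {"xyz": [[0,0,-1.5],[0,0,-2.5],[0,0,-3],[0,0,-3],[0,0,-3],[0,0,-2],[0,0,0],[0,0,0]], "yaw": [0,0,0,0,0,0,0,0]}}

```text
time_s: 49.18
position: [0.5004, 0.3882, 0.347]
tcp_rot: [-0.19, 3.134, 0.002]
force: [0.3, 0.8, 0.2]
width: 0.552
gripper_force: 0.0
```

>>> {"api": "drive_tool", "payload": {"xyz": [[2,2,0],[3,2,0],[3,2,0],[3,2,0],[2,2,0],[0,2,0],[0,0,0]], "yaw": [0,0,0,0,0,0,0]}}

```text
time_s: 49.77
position: [0.3553, 0.494, 0.3446]
tcp_rot: [0.195, -3.135, 0.0]
force: [0.2, -0.8, -0.4]
width: 0.551
gripper_force: 0.0
```

```bash
python3 -c "
from h import *
go((.5,.388,.195,186.6))
a=snap('top','t14')['image'][140:270,100:410]; b=snap('scene','s14')['image'][60:340,60:440]
cv2.imwrite('pics/f1.png',np.vstack([cv2.resize(a,(600,252)),cv2.resize(b,(470,346))[:, :470].copy() if 0 else cv2.copyMakeBorder(cv2.resize(b,(470,346)),0,0,0,130,0)]))"
```

```text
t 49.77 p [0.3553 0.494  0.3446] h -172.89 w 0.551 F [ 0.2 -0.8 -0.4]
yaw 0.009 cm [-13.15 -12.2   14.96] rows>= 5.6
```

View pics/f1.png

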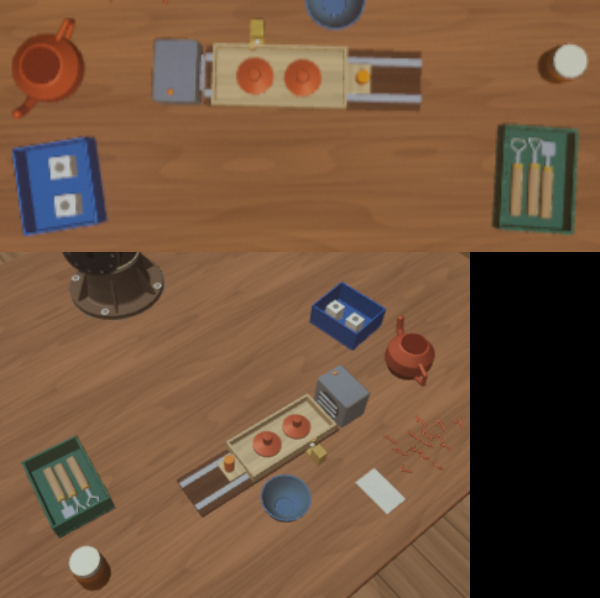

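Everything is in place: props in the blue bin at (62,185), tools in the green box at (537,178), and the lids at (255,75) and (303,77) in the tray, which sits home. The bench is clear, so I'm handing in.

```bash
python3 -c "
from rig import workorder
print(workorder.finish_job())"
```

```text
the job is handed in; nothing more can be done
None
```

The job is handed in, with no verdict returned: three tools are in the green box, two props in the blue bin, and two lids knob up and flat in the tray, which was then pushed home; the teapot, jar and bowl were not touched.

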